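Set and clamp the length stop on a crosscut sled

TASK

Set the length stop on the crosscut sled. Push the dark stop block along the fence until the sample piece is pinched snug between it and the upright steel plate, with a firm but light push (5 to 15 N; more than 20 N bends the plate). Then squeeze the orange spring clamp open to take it off its rack, lower it gently astride fence and block, near the middle of the block's length, until its throat rests on the wood, and let it close with the throat kept lightly down (15 N at most), so that it grips both; the block must stay snug, and nothing else may be disturbed.

Things in the scene. Friction and masses are not known exactly. Their poses are not given: they have to be found in the camera images.
- sled: Crosscut sled, fixed, where it stands varies. Base board 290 x 600 x 12 mm; the origin lies on its underside, 165 mm from its near edge and 225 mm from its -y end. Plywood fence along y, 18 mm thick, from x = 75 (face towards the robot) to 93 mm, its top 64 mm above the table (52 above the base). Rail 30 mm high along the near edge. Three gussets behind the fence, 24 mm high.
- plate_face (a point): Point on the sled where the face of the upright steel plate that the sample must meet, the fence's face and the top of the base come together; axes as the sled's. The plate is 4 mm thick, 40 mm high, fixed, beyond the sample in +y; its face looks along -y.
- fence_top (a point): Point on the upper edge of the fence's face (towards the robot), mid-length; axes as the sled's. Highest part of the sled.
- stop: Loose dark hardwood stop block, 24 mm (x) x 60 mm (y) x 52 mm high, standing on the sled base against the fence's face, so its top is level with the fence; 50 to 85 g. Origin: middle of its underside. Starts 25 to 90 mm short (-y) of the sample's end.
- sample: Loose sample workpiece, brown wood, 40 mm (x) x 150 mm (y) x 28 mm high, 100 to 170 g, lying along the fence between the stop block and the steel plate, at first 7 to 17 mm short of the plate. Origin: middle of its underside.
- rack: Clamp rack, fixed: a batten on edge, 28 mm thick (x), 250 mm long (y), top 80 mm above the table, on a 100 mm wide foot. Origin: middle of its underside. The two spring clamps sit astride the batten.
- clamp: Orange spring clamp, 110 g, astride the batten, handles up. Origin: middle of the underside of the black housing (the throat, 16 x 28 mm). x: across the jaws; y: along the pivot pin (9 mm above the origin), along the batten; z up. Jaw pads (24 mm wide in y, 12 mm thick) end 40 mm below the throat; handles (22 mm wide) reach 72 mm above it.
- clamp_a (a joint): Opening angle (rad) of each half of the orange clamp. 0: pads 28 mm apart, handles 62 mm over their backs 57 mm above the throat (68 at the tips). 0.165: 42 mm (fence and block), 49. 0.34, hard stop: 54, 27. Handles take 8 N at 0, 17 N at the stop. Squeezed, the handles rise 7 to 12 mm against the throat; they sink back as the jaws close, so a still hand then lifts the throat.
- bluclamp: Blue spring clamp of the same size on the same rack, 80 to 120 mm along the batten from the orange one; either may be nearer. Leave it. Origin as for the orange clamp.
- pencil: Red carpenter's pencil lying on the sled base, 9 x 180 x 8 mm. Leave it.
- offcut: Pale pine offcut, 40 x 110 x 22 mm, lying on the sled base nearer the robot than the sample. Leave it.
- tape: Yellow tape measure, 68 x 34 x 62 mm high, on the table beyond the sled. Leave it.
There are look-alikes about, which are no part of the job. There is more than one size of the sample; the one meant has the size given above. There is more than one size of the clamp; the one meant has the size given above.

How it is judged:
On the way, in this order (a step that is already met when the one before it is completed fails the run):
1. sample pinched snug between stop block and steel plate with a firm push (over 4 N) (y of stop in the frame of plate_face above -0.182 m and y of sample in the frame of plate_face above -0.0775 m and x of sample in the frame of plate_face above -0.026 m and height (world z) of sample below 0.015 m and contact force between stop and sample above 4 N), for 0.2 s.
2. orange clamp squeezed open and lifted off the rack (z of clamp in the frame of rack above 0.115 m and value of joint clamp_a above 0.1 rad), for 0.1 s.
At the end, for the whole second after the job is handed in: Clamp at rest gripping stop block and fence (over 6 N on each), within 18 mm of the middle of the block's length, throat within 2.5 mm of the wood; block upright, within 2 mm of the fence, sample within 6; gaps between block, sample and plate 2 mm or less in all; the other things where they were (y of stop in the frame of plate_face above -0.182 m and y of sample in the frame of plate_face above -0.0775 m and x of sample in the frame of plate_face above -0.026 m and height (world z) of sample below 0.015 m and x of stop in the frame of plate_face above -0.014 m and angle between stop's own z axis and vertical below 0.05 rad and z of clamp in the frame of fence_top between -0.003 and 0.0025 m and y of clamp in the frame of stop between -0.018 and 0.018 m and contact force between clamp and stop above 6 N and contact force between clamp and sled above 6 N and linear speed of clamp below 0.01 m/s); the robot touches nothing.
It fails at once if block and sample pressed together with more than 20 N (contact force between stop and sample above 20 N).
It fails at once if clamp pressed on the block or the sled with more than 20 N while held open (over 0.2 rad), or ever with more than 25 N (its own grip is 14 N) ((value of joint clamp_a above 0.2 rad and (contact force between clamp and stop above 20 N or contact force between clamp and sled above 20 N)) or contact force between clamp and stop above 25 N or contact force between clamp and sled above 25 N).
It fails at once if blue clamp, pencil, offcut or tape measure disturbed (moved 10 mm) (distance of any of bluclamp, pencil, offcut, tape from where it was at the start of the episode above 0.01 m).
It also fails if it takes over 72 s, if anything falls off the work surface, if the arm or the gripper's body presses on something with over 40 N, if the wrist force passes 120 N, or if a joint passes its speed limit or range.

ROBOT

A 6-joint arm with a two-finger parallel gripper is mounted at the origin on the work surface. World frame = base frame: x ahead of the robot, y to its left, z up, the work surface at z = 0. Lengths are in m, angles in rad, forces in N, time in s.
With the tool pointing down it reaches from about 0.325 to 0.85 m from the base axis. Payload 4.4 kg.
Tool frame: the origin (TCP) lies midway between the tips of the shut fingers; the grasp point (between the pads) lies bot.tcp_to_grasp behind it (bot.tcp_to_grasp is the distance from the TCP to the grasp point, in m); z points along the fingers, y is the line along which they close (so a half turn about z gives the same grasp; the last joint's range is limited). The gripper opens to 94 mm and grips with 3 to 60 N. Pads are 16 mm wide; open, the fingers measure 119 mm over their backs; the gripper's body (75 mm by 177 mm) begins 78 mm behind the grasp point.
Start: joints at [-1.486, 0.207, 1.542, -0, 1.393, -0.15], TCP at [0.134, -0.559, 0.205] pointing down, gripper open.
Joint ranges: [-2.73, 2.73], [-0.86, 2.22], [0.23, 2.46], [-1.11, 4.25], [0.08, 2.63], [-2.82, 2.82]. Speed limits (rad/s): [2.79, 2.79, 3.14, 3.14, 3.14, 3.14].

INTERFACE

Orientations are given as [roll, pitch, yaw] about the fixed x, y, z axes, in that order (R = Rz(yaw) Ry(pitch) Rx(roll)).
In Python, from cell import status, eyes, order, nets, bot gives the robot as it stands.
- The arm moves only by the shell command python3 -m creep 'ROWS'. ROWS is JSON, a list of rows, each a list of 3 entries, a list of its own where there are three numbers: the opening, from 0 (shut) to 1 (fully open), then the shift along the tool's x, y, z in units of 30 mm (1.0 is 30 mm), then the turn, a rotation vector about the tool's x, y, z in rad. In form: [[hand, [x, y, z], [ax, ay, az]], ...]. A call has 1 to 20 rows; each row shifts and turns the commanded pose from where the row before left it, along the tool's axes as they then stand; what a row does not reach is not made up. A row lasts 1/12 s, in which the tool goes at most 41.7 mm and 7.16 degrees, less where a joint would pass 70% of its speed; a pose out of reach is approached as far as the arm can. A call is refused whole if a number of a shift passes 1 or a number of a turn 0.125, either way. A call with a gripper value outside its range is refused whole. The fingers move at their own pace and stop on an object; the grip force is fixed at half the most. Time passes only in rows, so rows that do not move let the fingers close. It gives the time, the measured TCP pose, the force, the opening and the grip force at its end, in the units of the state.
- status.observe(): the state, without advancing time (a new reading comes with each control period).
- eyes.read_camera(name): name is "side" or "top"; returns (picture, depth): 420x560x3 uint8, red, green, blue; 420x560 float32, m along the optical axis (not along the pixel's ray), 0 where there is no reading.
- eyes.camera_model(name): a dict with "K" (3x3 intrinsics, pixels), "R" (3x3) and "t" (3): a world point X has camera coordinates R X + t. Camera axes: x right, y down, z forward; pixel columns grow to the right and rows downward; lengths in m; the calibration is good to about 2 mm. A picture is of the moment at which its call begins. camera_model takes no time and is no camera call.
- order.close_job(): hands the job in; it is judged then, once.
Trained networks look in the newest picture that a camera, given by its name, has taken for a name from the list of things; names that differ only in an ending like _2 or _b are one class to them, and where a whole thing is asked for, a point or a joint stands for the part that bears it (a point fixed in the world has none). Each returns a list of dicts, best first, with "p" (0 to 1); they miss things now and then, are a little off and sometimes report something else, mostly with a low value. They report only what shows in the picture. A call takes as long as a camera call. They do not tell look-alikes from the thing itself.
- nets.outline_of(label, camera): "pixels" (420x560 bool, what is visible of it) and "at" ([row, column] in pixels, amid what is visible of it).
The state is a dict: "t": time; "joint_positions": joint angles; "qvel": joint speeds; "tau": joint torques, N m; "position": TCP position; "ee_rot": TCP orientation; "wrist_force": force on the tool from outside, world axes, zero at the start; "torque": the same for the moment, N m; "grip_width": finger opening in m; "gripper_force": force on a finger pad.
Only numpy, scipy, OpenCV 4.12 (cv2) and the standard library are available. Lean on these libraries where they do the work, as an engineer would, in place of code of your own. Each camera call takes 0.05 s, during which the arm holds its last target. There are 200 camera calls.

## Working session

There is one attempt and no reset: what is moved stays moved. The work goes in short steps, Python scripts to look and compute and a shell command to move; the robot and the scene stay as the last step left them, time stands still between calls to the robot, and variables do not carry over. Pictures are saved under pics/ and viewed, at most 10 in all, crops included, and the job is handed in when it is done.

```bash
ls; mkdir -p pics; cat > h.py <<'E'
import numpy as np, cv2
from cell import status, eyes, order, nets, bot
def cloud(cam):
    im,d=eyes.read_camera(cam); m=eyes.camera_model(cam)
    K,R,t=[np.array(m[k]) for k in('K','R','t')]
    v,u=np.mgrid[:420,:560]
    c=np.stack([(u-K[0,2])/K[0,0]*d,(v-K[1,2])/K[1,1]*d,d],-1)
    P=(c-t)@R; P[d==0]=np.nan
    return im,P
E
python3 - <<'E'
from h import *
print(bot.tcp_to_grasp, status.observe())
ims=[]
for c in('top','side'):
    im,P=cloud(c); np.save(f'{c}.npy',P); ims.append(im); cv2.imwrite(f'pics/{c}0.png',im[...,::-1])
    for l in['stop','sample','clamp','bluclamp','rack','sled','pencil','offcut','tape','plate_face']:
        try:
            for o in nets.outline_of(l,c)[:3]:
                p=P[o['pixels']]; p=p[~np.isnan(p[:,0])]
                if len(p): print(c,l,round(o['p'],2),np.round(o['at']),len(p),np.round(np.percentile(p,[5,50,95],axis=0),3).tolist())
        except Exception as e: print(c,l,e)
E
```

```text
pics
0.0188 {'t': 0.0, 'joint_positions': array([-1.48650682e+00,  2.07422211e-01,  1.54295356e+00,  8.90301136e-06,
        1.39349342e+00, -1.50478350e-01]), 'qvel': array([-0.00019842,  0.00020811,  0.00035119,  0.000598  , -0.00018046,
       -0.00117502]), 'tau': array([ 6.62887123e-04, -3.70880628e+01, -2.81419802e+01,  6.99572149e-02,
        3.63451545e-02, -1.83827524e-04]), 'position': array([ 0.13368993, -0.55840892,  0.20428975]), 'ee_rot': array([-3.13934315e+00, -3.49939210e-04,  2.34765886e-01]), 'wrist_force': array([ 0.12656283, -0.15228371,  0.32280717]), 'torque': array([ 0.07096833, -0.02023902,  0.01991815]), 'gripper_force': 0.0, 'grip_width': 0.09428361721991993}
top stop 0.53 [238. 255.] 187 [[0.522, 0.001, 0.041], [0.532, 0.027, 0.064], [0.544, 0.053, 0.068]]
top sample 0.95 [155. 280.] 1444 [[0.677, -0.092, 0.019], [0.762, -0.042, 0.039], [0.852, 0.01, 0.043]]
top sample 0.94 [167. 199.] 1502 [[0.67, 0.135, 0.016], [0.742, 0.203, 0.039], [0.812, 0.269, 0.044]]
top sample 0.8 [236. 195.] 748 [[0.512, 0.134, 0.03], [0.53, 0.203, 0.04], [0.547, 0.273, 0.044]]
t
[... 2596 characters left out ...]
 4960 [[0.476, -0.418, 0.011], [0.53, -0.342, 0.014], [0.577, -0.194, 0.082]]
side rack 0.17 [331. 260.] 861 [[0.492, -0.364, 0.055], [0.52, -0.353, 0.102], [0.549, -0.339, 0.154]]
side sled 0.8 [180. 221.] 16524 [[0.325, -0.096, 0.01], [0.445, 0.103, 0.013], [0.588, 0.454, 0.064]]
side offcut 0.75 [155. 218.] 517 [[0.429, 0.147, 0.019], [0.449, 0.189, 0.034], [0.468, 0.247, 0.037]]
side tape 0.85 [306. 370.] 952 [[0.697, -0.299, 0.009], [0.726, -0.29, 0.056], [0.761, -0.27, 0.063]]
side plate_face 0.71 [182. 221.] 15929 [[0.327, -0.096, 0.01], [0.445, 0.1, 0.013], [0.587, 0.451, 0.064]]
side plate_face 0.55 [148. 253.] 683 [[0.515, 0.127, 0.021], [0.533, 0.183, 0.04], [0.551, 0.266, 0.043]]
```

```bash
python3 - <<'E'
import cv2,numpy as np
a=cv2.imread('pics/top0.png');b=cv2.imread('pics/side0.png')
o=np.vstack([cv2.resize(a[120:320,60:460],(800,300)) if 0 else cv2.resize(a[140:310,80:430],(617,300)),cv2.resize(b[100:400,100:450],(617,300)) ])
cv2.imwrite('pics/v1.png',o)
E
```

```text
(no output)
```

View pics/v1.png

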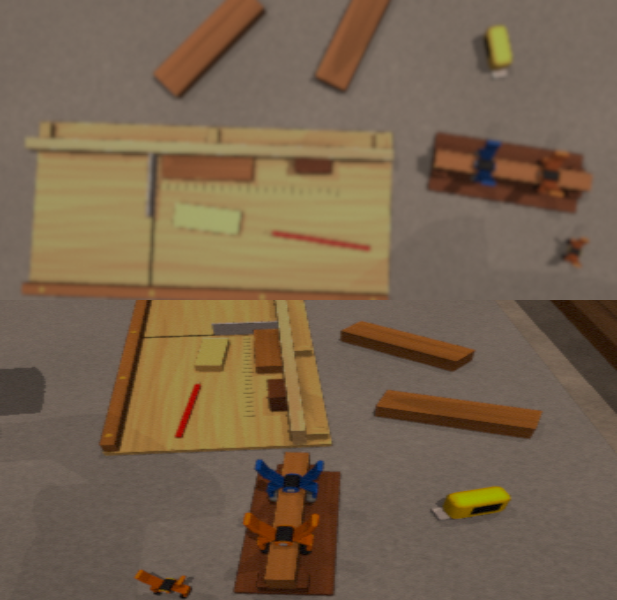

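View pics/side0.png

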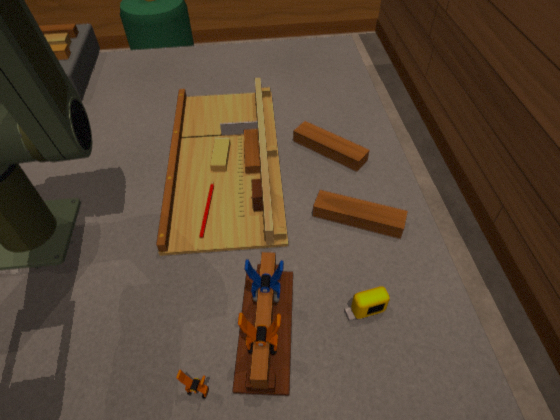

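The picture shows the sled with the stop (side px ~(257,195)), sample (~(252,150)) and steel plate (~(238,128)). The rack has the orange clamp at ~(260,333) and the blue one at ~(265,280). The small orange look-alike is on the table at (193,385), and the pencil, offcut and tape are clear of the path. Next I fit poses.

```bash
python3 - <<'E'
from h import *
def fit(n,p):
    r=cv2.minAreaRect(p[:,:2].astype(np.float32)*1000); 
    c=p[:,:2].mean(0); w,v=np.linalg.eigh(np.cov((p[:,:2]-c).T)); a=np.degrees(np.arctan2(v[1,1],v[0,1]))%180
    print(n,len(p),'c',np.round(c,4),'z',np.round(np.median(p[:,2]),4),'pca',round(a,2),'rect',np.round(r[0],1),np.round(r[1],1),round(r[2],1), 'y',np.round(np.percentile(p[:,1],[1,99]),4),'x',np.round(np.percentile(p[:,0],[1,99]),4))
for c in('top','side'):
    P=np.load(c+'.npy'); im=cv2.imread(f'pics/{c}0.png'); hsv=cv2.cvtColor(im,cv2.COLOR_BGR2HSV).astype(int)
    X,Y,Z=np.moveaxis(P,-1,0); val=hsv[...,2]
    s=lambda x0,x1,y0,y1,z0,z1:(X>x0)&(X<x1)&(Y>y0)&(Y<y1)&(Z>z0)&(Z<z1)
    f=s(.5,.62,-.12,.5,.058,.07)&(val>110); fit('fence',P[f])
    fp=P[f]
    for y in(-.05,.1,.2,.3,.4):
        q=fp[abs(fp[:,1]-y)<.025]; print('  ',y,len(q),np.round(np.percentile(q[:,0],[5,50,95]),4))
    fit('stop',P[s(.5,.56,-.03,.08,.058,.072)&(val<100)])
    fit('sample',P[s(.49,.57,.1,.3,.036,.046)&(val<140)])
    fit('plate',P[s(.42,.56,.26,.33,.044,.06)&(val<170)])
    fit('rack',P[s(.45,.6,-.43,-.16,.076,.086)&(hsv[...,0]<15)])
    o=(hsv[...,0]<14)&(hsv[...,1]>170)&(val>90)
    fit('orange_hi',P[s(.45,.6,-.41,-.29,.12,.17)])
    fit('orange_tip',P[s(.45,.6,-.41,-.29,.145,.17)])
    fit('blue_tip',P[s(.45,.6,-.29,-.19,.145,.17)])
    fit('housing',P[s(.505,.545,-.39,-.31,.092,.125)&(val<60)])
    fit('bhousing',P[s(.505,.56,-.28,-.21,.092,.125)&(val<60)])
    fit('offc',P[s(.41,.49,.12,.28,.03,.04)]); 
E
```

```text
fence 1268 c [0.5596 0.1971] z 0.0643 pca 88.45 rect [547.8 198.1] [598.2  42.4] 88.5 y [-0.0954  0.4921] x [0.5441 0.5735]
   -0.05 103 [0.5465 0.5527 0.5612]
   0.1 110 [0.5489 0.5574 0.5659]
   0.2 107 [0.5514 0.5599 0.5684]
   0.3 108 [0.5538 0.5624 0.5709]
   0.4 102 [0.5565 0.565  0.5735]
stop 161 c [0.5334 0.0274] z 0.064 pca 87.84 rect [533.7  27.1] [20.5 57.5] 0.4 y [-0.0015  0.0558] x [0.5235 0.5437]
sample 671 c [0.5304 0.2071] z 0.0406 pca 89.02 rect [524.5 212.8] [ 61.2 166.2] 1.7 y [0.1304 0.2944] x [0.5095 0.5509]
plate 98 c [0.5086 0.2935] z 0.0504 pca 176.47 rect [509.8 285. ] [107.7  58.3] 15.3 y [0.263  0.3249] x [0.451  0.5599]
rack 651 c [ 0.5262 -0.2909] z 0.0798 pca 81.24 rect [ 523.2 -291.8] [249.6  50.9] 85.5 y [-0.4134 -0.1707] x [0.4969 0.5548]
orange_hi 97 c [ 0.521  -0.3457] z 0.1461 pca 170.91 rect [ 517.8 -346.4] [21.1 67.5] 81.3 y [-0.3597 -0.3321] x [0.4843 0.5506]
orange_tip 49 c [ 0.5183 -0.3459] z 0.1524 pca 171.56 rect [ 517.9 -345.6] [18.3 67.5] 81.4 y [-0.359  -0.3324] x [0.4843 0.5506]
blue_tip 49 c [ 0.5361 -0.2458] z 0.1519 pca 171.19 rect [ 
[... 1288 characters left out ...]
20.1 -349.9] [21.5 67.9] 81.3 y [-0.3642 -0.336 ] x [0.4871 0.5538]
orange_tip 146 c [ 0.5196 -0.3509] z 0.1534 pca 171.19 rect [ 520.1 -349.9] [21.1 67.8] 81.8 y [-0.3641 -0.3357] x [0.4869 0.5541]
blue_tip 105 c [ 0.5345 -0.2501] z 0.1535 pca 171.66 rect [ 535.7 -249. ] [20.  67.9] 80.7 y [-0.263  -0.2356] x [0.5026 0.5701]
housing 139 c [ 0.5206 -0.3496] z 0.1006 pca 81.61 rect [ 520.3 -349.3] [26. 16.] 81.0 y [-0.3619 -0.3364] x [0.5118 0.5292]
bhousing 137 c [ 0.5362 -0.249 ] z 0.1004 pca 34.71 rect [ 534.4 -248.3] [28.5 48.2] 83.9 y [-0.2615 -0.2348] x [0.5132 0.5566]
offc 437 c [0.4486 0.1979] z 0.0347 pca 82.74 rect [448.6 200.7] [113.9  40.2] 82.7 y [0.1456 0.2545] x [0.425  0.4726]
```

```bash
python3 -m creep '[[0,[0,0,0],[0,0,0.1]],[0,[0,0,0],[0,0,0.1]],[0,[0,0,0],[0,0,0.062]],[0,[0.715,-0.95,0],[0,0,0]],[0,[0.715,-0.95,0],[0,0,0]],[0,[0.715,-0.95,0],[0,0,0]],[0,[0.715,-0.95,0],[0,0,0]],[0,[0.715,-0.95,0],[0,0,0]],[0,[0.715,-0.95,0],[0,0,0]],[0,[0.715,-0.95,0],[0,0,0]],[0,[0.715,-0.95,0],[0,0,0]],[0,[0.715,-0.95,0],[0,0,0]],[0,[0.715,-0.95,0],[0,0,0]],[0,[0.715,-0.95,0],[0,0,0]],[0,[0.715,-0.95,0],[0,0,0]],[0,[0.715,-0.95,0],[0,0,0]],[0,[0.715,-0.95,0],[0,0,0]],[0,[0,0,0],[0,0,0]],[0,[0,0,0],[0,0,0]]]'
```

```text
t: 2.68
position: [0.4455, -0.1672, 0.2055]
ee_rot: [3.141, 0.0, -0.023]
wrist_force: [0.1, -0.2, -0.7]
grip_width: 0.0005
gripper_force: 0.0
```

```bash
python3 -m creep '[[0,[0.71,-0.95,0],[0,0,0.004]],[0,[0.71,-0.95,0],[0,0,0]],[0,[0.71,-0.95,0],[0,0,0]],[0,[0.71,-0.95,0],[0,0,0]],[0,[0,0,1],[0,0,0]],[0,[0,0,1],[0,0,0]],[0,[0,0,1],[0,0,0]],[0,[0,0,0.8],[0,0,0]],[0,[0,0,0.8],[0,0,0]],[0,[0,0,0.5],[0,0,0]],[0,[0,0,0.4],[0,0,0]],[0,[0,0,0],[0,0,0]],[0,[0,0,0],[0,0,0]]]'; python3 - <<'E'
from h import *
for c in('top','side'):
    im,P=cloud(c); np.save(f'{c}1.npy',P); cv2.imwrite(f'pics/{c}1.png',im[...,::-1])
a=cv2.imread('pics/top1.png')[180:300,150:330];b=cv2.imread('pics/side1.png')[80:260,140:320]
cv2.imwrite('pics/v2.png',np.hstack([cv2.resize(a,(420,280)),cv2.resize(b,(380,380))[:280]]) if 0 else np.vstack([cv2.resize(a,(450,300)),cv2.resize(b,(450,300))]))
E
```

```text
t: 3.77
position: [0.533, -0.0581, 0.0403]
ee_rot: [-3.142, 0.001, -0.033]
wrist_force: [-0.6, -0.4, 0.3]
grip_width: 0.0003
gripper_force: 0.0
```

View pics/v2.png

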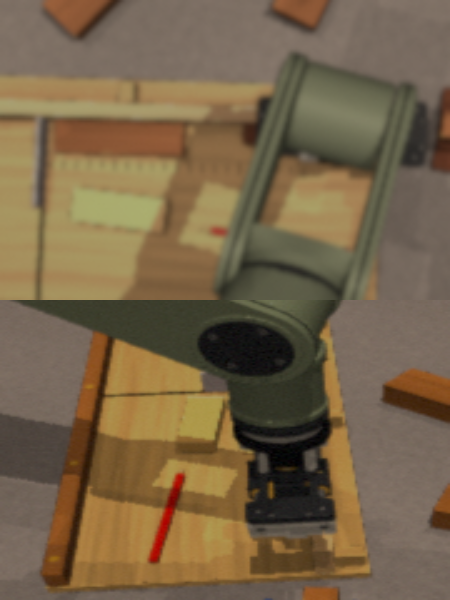

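```bash
python3 -m creep '[[0,[0,-0.4,0],[0,0,-0.006]],[0,[0,-0.4,0],[0,0,0]],[0,[0,-0.15,0],[0,0,0]],[0,[0,-0.15,0],[0,0,0]],[0,[0,-0.15,0],[0,0,0]],[0,[0,-0.15,0],[0,0,0]],[0,[0,-0.15,0],[0,0,0]],[0,[0,-0.15,0],[0,0,0]],[0,[0,-0.15,0],[0,0,0]],[0,[0,-0.15,0],[0,0,0]],[0,[0,-0.15,0],[0,0,0]],[0,[0,-0.15,0],[0,0,0]],[0,[0,-0.15,0],[0,0,0]],[0,[0,-0.15,0],[0,0,0]],[0,[0,-0.15,0],[0,0,0]],[0,[0,-0.15,0],[0,0,0]],[0,[0,-0.15,0],[0,0,0]],[0,[0,-0.1,0],[0,0,0]]]'
```

```text
t: 5.37
position: [0.5358, 0.0379, 0.0404]
ee_rot: [-3.141, 0.0, -0.025]
wrist_force: [-0.7, -1.1, 0.4]
grip_width: 0.0006
gripper_force: 0.4
```

```bash
python3 -m creep '[[0,[0,-0.07,0],[0,0,0]],[0,[0,-0.07,0],[0,0,0]],[0,[0,-0.07,0],[0,0,0]],[0,[0,-0.07,0],[0,0,0]],[0,[0,-0.07,0],[0,0,0]],[0,[0,-0.07,0],[0,0,0]],[0,[0,-0.07,0],[0,0,0]],[0,[0,-0.07,0],[0,0,0]],[0,[0,-0.07,0],[0,0,0]],[0,[0,-0.05,0],[0,0,0]]]'
```

```text
t: 6.2
position: [0.5364, 0.0578, 0.0404]
ee_rot: [3.141, -0.0, -0.025]
wrist_force: [-0.6, -1.4, 0.8]
grip_width: 0.0006
gripper_force: 0.7
```

```bash
python3 -m creep '[[0,[0,-0.04,0],[0,0,0]],[0,[0,-0.04,0],[0,0,0]],[0,[0,-0.04,0],[0,0,0]],[0,[0,-0.02,0],[0,0,0]]]'
```

```text
t: 6.53
position: [0.5364, 0.062, 0.0404]
ee_rot: [3.142, 0.0, -0.025]
wrist_force: [-0.0, -0.9, 0.2]
grip_width: 0.0003
gripper_force: 0.7
```

```bash
python3 -m creep '[[0,[0,-0.03,0],[0,0,0]],[0,[0,-0.03,0],[0,0,0]],[0,[0,-0.02,0],[0,0,0]]]'
```

```text
t: 6.78
position: [0.5365, 0.0643, 0.0404]
ee_rot: [3.142, 0.0, -0.025]
wrist_force: [0.4, -1.2, 0.2]
grip_width: 0.0005
gripper_force: 0.7
```

```bash
python3 -m creep '[[0,[0,-0.02,0],[0,0,0]],[0,[0,-0.02,0],[0,0,0]]]'
```

```text
t: 6.95
position: [0.5366, 0.0655, 0.0404]
ee_rot: [3.142, 0.0, -0.025]
wrist_force: [0.1, -1.6, 0.4]
grip_width: 0.0005
gripper_force: 0.7
```

```bash
python3 -m creep '[[0,[0,-0.02,0],[0,0,0]],[0,[0,-0.02,0],[0,0,0]]]'
```

```text
t: 7.12
position: [0.5366, 0.0667, 0.0405]
ee_rot: [3.142, 0.0, -0.025]
wrist_force: [0.6, -0.9, 0.6]
grip_width: 0.0006
gripper_force: 0.7
```

```bash
python3 -m creep '[[0,[0,-0.02,0],[0,0,0]],[0,[0,-0.01,0],[0,0,0]]]'
```

```text
t: 7.28
position: [0.5366, 0.0677, 0.0405]
ee_rot: [-3.142, -0.0, -0.025]
wrist_force: [-0.3, -1.2, 1.1]
grip_width: 0.0009
gripper_force: 0.7
```

```bash
python3 -m creep '[[0,[0,-0.02,0],[0,0,0]],[0,[0,-0.02,0],[0,0,0]]]'
```

```text
t: 7.45
position: [0.5367, 0.0685, 0.0405]
ee_rot: [3.141, -0.0, -0.025]
wrist_force: [-1.1, -3.2, 1.0]
grip_width: 0.0011
gripper_force: 1.9
```

```bash
python3 -m creep '[[0,[0,-0.02,0],[0,0,0]],[0,[0,0,0],[0,0,0]]]'
```

```text
t: 7.62
position: [0.5367, 0.0685, 0.0406]
ee_rot: [3.14, 0.0, -0.025]
wrist_force: [-1.0, -4.0, 1.4]
grip_width: 0.0004
gripper_force: 2.4
```

```bash
python3 -m creep '[[0,[0,-0.02,0],[0,0,0]],[0,[0,0,0],[0,0,0]]]'
```

```text
t: 7.78
position: [0.5368, 0.0686, 0.0407]
ee_rot: [3.139, -0.0, -0.025]
wrist_force: [-0.5, -6.8, 2.9]
grip_width: 0.0002
gripper_force: 3.3
```

```bash
python3 -m creep '[[0,[0,-0.02,0],[0,0,0]],[0,[0,0,0],[0,0,0]]]'
```

```text
t: 7.95
position: [0.5368, 0.0686, 0.0408]
ee_rot: [3.138, 0.0, -0.024]
wrist_force: [-0.7, -7.7, 2.7]
grip_width: 0.0005
gripper_force: 4.0
```

```bash
python3 -m creep '[[0,[0,-0.02,0],[0,0,0]],[0,[0,0,0],[0,0,0]],[0,[0,0,0],[0,0,0]],[0,[0,0,0],[0,0,0]]]'
```

```text
t: 8.28
position: [0.5368, 0.0686, 0.0409]
ee_rot: [3.137, 0.0, -0.025]
wrist_force: [-1.8, -9.9, 2.7]
grip_width: 0.0005
gripper_force: 4.7
```

```bash
python3 -m creep '[[0,[0,0.07,0],[0,0,0]],[0,[0,0.1,0],[0,0,0]],[0,[0,0.3,0],[0,0,0]],[0,[0,0.7,0],[0,0,0]],[0,[0,0,-0.8],[0,0,0]],[0,[0,0,-1],[0,0,0]],[0,[0,0,-1],[0,0,-0.12]],[0,[0,0,-1],[0,0,-0.12]],[0,[0,0,-1],[0,0,-0.12]],[0,[0,0,-1],[0,0,-0.12]],[0,[0,0,-0.5],[0,0,-0.12]],[0,[0,0,0],[0,0,-0.12]],[0,[0,0,0],[0,0,-0.12]],[0,[0,0,0],[0,0,-0.12]],[0,[0,0,0],[0,0,-0.12]],[0,[0,0,0],[0,0,-0.12]],[0,[0,0,0],[0,0,-0.12]],[0,[0,0,0],[0,0,-0.12]],[0,[0,0,0],[0,0,0]],[0,[0,0,0],[0,0,0]]]'
```

```text
t: 9.95
position: [0.5357, 0.0362, 0.2292]
ee_rot: [-3.141, -0.001, 1.412]
wrist_force: [-0.1, 0.5, -0.3]
grip_width: 0.0004
gripper_force: 0.0
```

```bash
python3 -m creep '[[1,[-0.909,0.105,0],[0,0,0]],[1,[-0.909,0.105,0],[0,0,0]],[1,[-0.909,0.105,0],[0,0,0]],[1,[-0.909,0.105,0],[0,0,0]],[1,[-0.909,0.105,0],[0,0,0]],[1,[-0.909,0.105,0],[0,0,0]],[1,[-0.909,0.105,0],[0,0,0]],[1,[-0.909,0.105,0],[0,0,0]],[1,[-0.909,0.105,0],[0,0,0]],[1,[-0.909,0.105,0],[0,0,0]],[1,[-0.909,0.105,0],[0,0,0]],[1,[-0.909,0.105,0],[0,0,0]],[1,[-0.909,0.105,0],[0,0,0]],[1,[-0.909,0.105,0],[0,0,-0.009]],[1,[0,0,0],[0,0,0]],[1,[0,0,0],[0,0,0]],[1,[0,0,0],[0,0,0]]]'
python3 - <<'E'
from h import *
def fit(n,p):
    r=cv2.minAreaRect(p[:,:2].astype(np.float32)*1000)
    print(n,len(p),'c',np.round(p.mean(0),4),'rect',np.round(r[0],1),np.round(r[1],1),round(r[2],1),'y',np.round(np.percentile(p[:,1],[1,99]),4),'x',np.round(np.percentile(p[:,0],[1,99]),4))
ims=[]
for c in('top','side'):
    im,P=cloud(c); im=im[...,::-1].copy(); cv2.imwrite(f'pics/{c}2.png',im); val=im.max(-1)
    X,Y,Z=np.moveaxis(P,-1,0)
    s=lambda x0,x1,y0,y1,z0,z1:(X>x0)&(X<x1)&(Y>y0)&(Y<y1)&(Z>z0)&(Z<z1)
    fit('stop',P[s(.5,.56,.04,.17,.056,.072)&(val<100)])
    fit('sample',P[s(.49,.57,.125,.31,.037,.044)&(val<140)])
    q=s(.4,.64,-.45,-.25,.17,.26)
    if q.sum(): fit('hand',P[q])
    k=s(.46,.6,-.45,-.25,.14,.166)
    if k.sum(): fit('handles',P[k])
a=cv2.imread('pics/top2.png')[140:300,80:430];b=cv2.imread('pics/side2.png')[80:400,140:420]
cv2.imwrite('pics/v3.png',np.hstack([cv2.resize(a,(440,200)),np.zeros((200,10,3),np.uint8)]) if 0 else np.vstack([cv2.resize(a,(500,229)),cv2.resize(b,(500,371*1))]))
E
```

```text
t: 11.37
position: [0.52, -0.3473, 0.2291]
ee_rot: [-3.141, -0.001, 1.422]
wrist_force: [0.3, 0.9, 0.8]
grip_width: 0.0942
gripper_force: 0.0
stop 148 c [0.5351 0.1122 0.0641] rect [535.  112.8] [59.  21.2] 86.5 y [0.0839 0.14  ] x [0.5236 0.5461]
sample 368 c [0.5324 0.2334 0.0405] rect [523.4 212. ] [ 60.8 169. ] 1.0 y [0.1448 0.2945] x [0.5093 0.5511]
hand 18 c [ 0.5693 -0.3439  0.2449] rect [ 569.5 -344.2] [13.7  5.1] 19.6 y [-0.3487 -0.3425] x [0.564  0.5765]
handles 45 c [ 0.5504 -0.3181  0.1512] rect [ 533.5 -305.4] [109.2  63.6] 89.5 y [-0.3597 -0.2508] x [0.5199 0.5657]<stdin>:4: RuntimeWarning: Mean of empty slice.
  ret = um.true_divide(
Traceback (most recent call last):
IndexError: index -1 is out of bounds for axis 0 with size 0
```

```bash
python3 -m creep '[[1,[0,0,0.8],[0,0,0]],[1,[0,0,0.8],[0,0,0]],[1,[0,0,0.7],[0,0,0]],[1,[0,0,0.6],[0,0,0]],[1,[0,0,0.4],[0,0,0]],[1,[0,0,0.25],[0,0,0]],[0.75,[0,0,0],[0,0,0]],[0.75,[0,0,0],[0,0,0]]]'
python3 - <<'E'
from h import *
im,P=cloud('side'); im=im[...,::-1].copy(); cv2.imwrite('pics/side3.png',im); np.save('side3.npy',P)
X,Y,Z=np.moveaxis(P,-1,0)
# handle profile in clamp frame, from the earlier side cloud
Q=np.load('side.npy').reshape(-1,3); a=np.radians(-8.6)
r=(Q[:,:2]-[.520,-.350])@np.array([[np.cos(a),-np.sin(a)],[np.sin(a),np.cos(a)]])
for z in np.arange(.09,.16,.008):
    k=(abs(r[:,0])<.045)&(abs(r[:,1])<.016)&(abs(Q[:,2]-z)<.004)
    if k.sum()>3: print(round(z,3),k.sum(),np.round(np.percentile(r[k,0],[1,50,99])*1000,1))
cv2.imwrite('pics/v3.png',cv2.resize(im[250:400,180:350],(680,600),interpolation=cv2.INTER_CUBIC))
E
```

```text
t: 12.13
position: [0.5205, -0.3477, 0.1234]
ee_rot: [3.141, 0.0, 1.424]
wrist_force: [-0.4, 0.1, -0.1]
grip_width: 0.0837
gripper_force: 0.0
0.09 55 [-18.4   6.5  20.2]
0.098 210 [-13.6  -0.   12.9]
0.106 72 [-15.8  -2.8  17.2]
0.114 54 [-19.9 -15.2  21.1]
0.122 59 [-24.7 -18.1  22.9]
0.13 48 [-26.9 -21.2  28.3]
0.138 42 [-29.7 -23.4  30.1]
0.146 51 [-31.9 -25.   33.3]
0.154 119 [-33.4  27.   34. ]
```

View pics/v3.png

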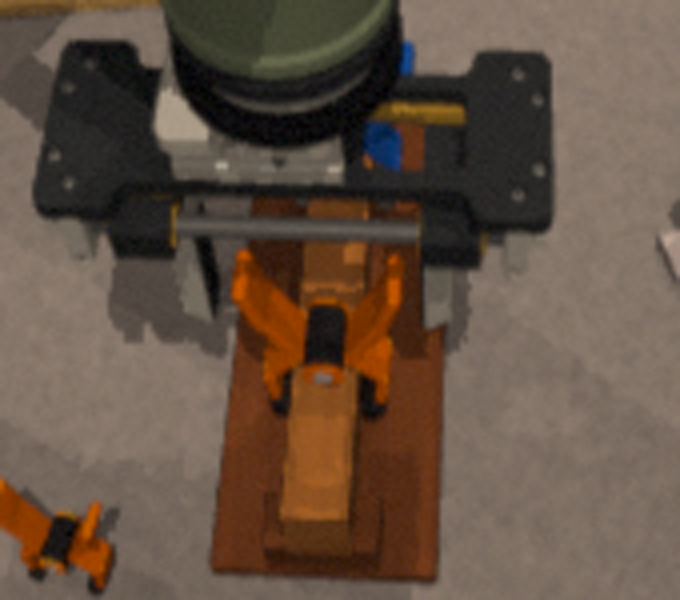

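The fingers straddle the orange handles evenly, with the left finger at ~(200,290) and the right one at ~(437,290). I'll check in the same cloud whether they line up along the batten.

```bash
python3 - <<'E'
import numpy as np
P=np.load('side3.npy').reshape(-1,3); a=np.radians(-8.6)
r=(P[:,:2]-[.5205,-.3477])@np.array([[np.cos(a),-np.sin(a)],[np.sin(a),np.cos(a)]])*1000
for n,x0,x1,z0,z1 in(('L finger',-62,-40,.124,.165),('R finger',40,62,.124,.165),('L handle',-38,-20,.13,.16),('R handle',20,38,.13,.16)):
    k=(r[:,0]>x0)&(r[:,0]<x1)&(abs(r[:,1])<40)&(P[:,2]>z0)&(P[:,2]<z1)
    if k.sum(): print(n,k.sum(),'x',np.round(np.percentile(r[k,0],[2,50,98]),1),'y',np.round(np.percentile(r[k,1],[2,25,50,98]),1),'z',np.round(np.percentile(P[k,2],[1,99]),3))
E
```

```text
L finger 116 x [-54.3 -45.2 -42.5] y [-9.4 -8.7 -8.1  7.1] z [0.127 0.164]
R finger 85 x [41.6 46.5 52.9] y [-9.2 -8.6 -8.3 -6.3] z [0.126 0.165]
L handle 128 x [-33.1 -27.1 -22.3] y [-12.7  -9.9  -4.2   7.1] z [0.131 0.157]
R handle 104 x [23.3 28.9 33.8] y [-12.3 -10.8  -5.7   6.8] z [0.131 0.157]
```

```bash
python3 -m creep '[[0.72,[0,0,0],[0,0,0]],[0.72,[0,0,0],[0,0,0]],[0.66,[0,0,-0.02],[0,0,0]],[0.6,[0,0,-0.04],[0,0,0]],[0.54,[0,0,-0.04],[0,0,0]],[0.48,[0,0,-0.04],[0,0,0]]]'
```

```text
t: 12.68
position: [0.5201, -0.3479, 0.1274]
ee_rot: [3.141, -0.0, 1.424]
wrist_force: [0.3, -0.4, -0.8]
grip_width: 0.0472
gripper_force: 8.4
```

```bash
python3 -m creep '[[0.42,[0,0,-0.04],[0,0,0]],[0.36,[0,0,-0.03],[0,0,0]],[0.32,[0,0,-0.02],[0,0,0]],[0.32,[0,0,0],[0,0,0]],[0.32,[0,0,0],[0,0,0]],[0.32,[0,0,0],[0,0,0]]]'
```

```text
t: 13.18
position: [0.5202, -0.348, 0.1305]
ee_rot: [3.141, 0.0, 1.424]
wrist_force: [-0.7, 1.5, 3.6]
grip_width: 0.031
gripper_force: 18.7
```

```bash
python3 -m creep '[[0.285,[0,0,-0.01],[0,0,0]],[0.285,[0,0,0],[0,0,0]],[0.285,[0,0,-0.15],[0,0,0]],[0.285,[0,0,-0.3],[0,0,0]],[0.285,[0,0,-0.4],[0,0,0]],[0.285,[0,0,-0.5],[0,0,0]],[0.285,[0,0,-0.5],[0,0,0]],[0.285,[0,0,-0.5],[0,0,0]],[0.285,[0,0,-0.5],[0,0,0]],[0.285,[0,0,-0.4],[0,0,0]],[0.285,[0,0,-0.2],[0,0,0]],[0.285,[0,0,0],[0,0,0]],[0.285,[0,0,0],[0,0,0]]]'
python3 - <<'E'
from h import *
im,P=cloud('side'); im=im[...,::-1].copy(); cv2.imwrite('pics/side4.png',im); np.save('side4.npy',P)
o=nets.outline_of('clamp','side')[:2]
for q in o: print(q['p'],q['at'])
cv2.imwrite('pics/v4.png',cv2.resize(im[200:390,180:350],(540,600),interpolation=cv2.INTER_CUBIC))
E
```

```text
t: 14.27
position: [0.5201, -0.3479, 0.2337]
ee_rot: [3.141, 0.0, 1.424]
wrist_force: [0.3, 0.7, -0.9]
grip_width: 0.0284
gripper_force: 29.7
0.8 [385.0, 194.4]
0.77 [302.8, 267.1]
```

View pics/v4.png

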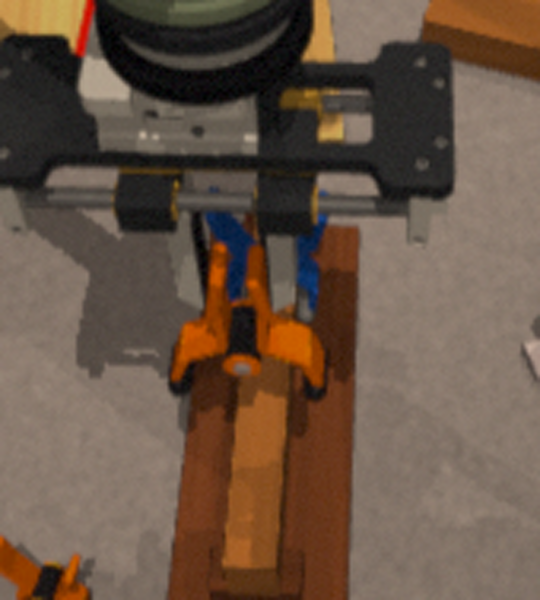

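```bash
python3 - <<'E'
import numpy as np,cv2
a=np.radians(-8.6); M=np.array([[np.cos(a),-np.sin(a)],[np.sin(a),np.cos(a)]])
for f,i,c,z0 in(('side.npy','pics/side0.png',(.520,-.350),0),('side4.npy','pics/side4.png',(.5201,-.3479),.1)):
    P=np.load(f).reshape(-1,3); im=cv2.imread(i); h=cv2.cvtColor(im,cv2.COLOR_BGR2HSV).reshape(-1,3).astype(int)
    r=(P[:,:2]-c)@M*1000
    k=(abs(r[:,0])<13)&(abs(r[:,1])<20)&(P[:,2]-z0>.078)&(P[:,2]-z0<.115)&(h[:,2]<70)
    print('house',k.sum(),np.round(np.median(r[k],axis=0),1),'z',np.round(np.percentile(P[k,2],[5,50,75,95,99]),4))
    for s in(-1,1):
        j=(s*r[:,0]>14)&(s*r[:,0]<45)&(abs(r[:,1])<20)&(P[:,2]-z0>.035)&(P[:,2]-z0<.1)&((h[:,2]<70)|(h[:,1]>200)&(h[:,0]<15))
        q=r[j]; print(' jaw',s,j.sum(),'x',np.round(np.percentile(q[:,0],[2,50,98]),1),'y',np.round(np.percentile(q[:,1],[5,50]),1),'z',np.round(np.percentile(P[j,2],[1,5,50,95]),4))
E
```

```text
house 144 [0.6 0.9] z [0.0973 0.1006 0.1013 0.1023 0.1032]
 jaw -1 96 x [-26.7 -21.2 -14.7] y [-12.5  -7.5] z [0.0492 0.0517 0.0679 0.0888]
 jaw 1 145 x [14.1 20.5 27.1] y [-13.2  -7.3] z [0.0483 0.0503 0.0742 0.0896]
house 134 [-1.  -1.6] z [0.1996 0.2015 0.202  0.2028 0.2033]
 jaw -1 219 x [-39.5 -28.9 -14.9] y [-13.4  -5.6] z [0.1586 0.1611 0.1885 0.1972]
 jaw 1 251 x [14.6 27.9 37.5] y [-12.9  -4.8] z [0.1593 0.1613 0.1861 0.1969]
```

The clamp is in the hand, held open (28.4 mm at the hard stop), level and off the rack. Its housing is at ~(243,335) in the crop, and the throat is about 53 mm below the TCP. Now over to the sled, above the blue clamp.

```bash
python3 -m creep '[[0.285,[0,0,-0.3],[0,0,-0.03]],[0.285,[0,0,-0.5],[0,0,-0.06]],[0.285,[0,0,-0.5],[0,0,-0.03]],[0.285,[0,0,-0.2],[0,0,0]],[0.285,[0,0,0],[0,0,0]]]' && python3 -m creep '[[0.285,[0.4,0.025,0],[0,0,0]],[0.285,[0.7,0.025,0],[0,0,0]],[0.285,[0.85,0.025,0],[0,0,0]],[0.285,[0.85,0.025,0],[0,0,0]],[0.285,[0.85,0.025,0],[0,0,0]],[0.285,[0.85,0.025,0],[0,0,0]],[0.285,[0.85,0.025,0],[0,0,0]],[0.285,[0.85,0.025,0],[0,0,0]],[0.285,[0.85,0.025,0],[0,0,0]],[0.285,[0.85,0.025,0],[0,0,0]],[0.285,[0.85,0.025,0],[0,0,0]],[0.285,[0.85,0.025,0],[0,0,0]],[0.285,[0.85,0.025,0],[0,0,0]],[0.285,[0.85,0.025,0],[0,0,0]],[0.285,[0.85,0.025,0],[0,0,0]],[0.285,[0.85,0.025,0],[0,0,0]],[0.285,[0.85,0.025,0],[0,0,0]],[0.285,[0.85,0.025,0],[0,0,0]],[0.285,[0.63,0.025,0],[0,0,0]],[0.285,[0,0,0],[0,0,0]]]'
```

```text
t: 14.78
position: [0.5207, -0.3484, 0.2798]
ee_rot: [3.14, 0.001, 1.543]
wrist_force: [0.8, 0.0, -1.3]
grip_width: 0.0281
gripper_force: 29.7
t: 16.45
position: [0.545, 0.1156, 0.2768]
ee_rot: [-3.138, -0.002, 1.548]
wrist_force: [-0.1, 0.1, -1.8]
grip_width: 0.0282
gripper_force: 29.7
```

```bash
python3 -m creep '[[0.285,[0,0,0.4],[0,0,0]],[0.285,[0,0,0.8],[0,0,0]],[0.285,[0,0,0.8],[0,0,0]],[0.285,[0,0,0.8],[0,0,0]],[0.285,[0,0,0.5],[0,0,0]],[0.285,[0,0,0.2],[0,0,0]],[0.285,[0,0,0],[0,0,0]],[0.285,[0,0,0],[0,0,0]]]'
python3 - <<'E'
from h import *
im,P=cloud('side'); b=im[...,::-1].copy(); cv2.imwrite('pics/side5.png',b); np.save('side5.npy',P)
h=cv2.cvtColor(b,cv2.COLOR_BGR2HSV).astype(int)
p=status.observe()['position']; a=-.0268
r=(P[...,:2]-p[:2])@np.array([[np.cos(a),-np.sin(a)],[np.sin(a),np.cos(a)]])*1000; Z=P[...,2]
def show(n,k):
    if k.sum(): print(n,k.sum(),'x',np.round(np.percentile(r[k][:,0],[2,50,98]),1),'y',np.round(np.percentile(r[k][:,1],[2,50,98]),1),'z',np.round(np.percentile(Z[k],[2,50,98]),4))
near=(abs(r[...,0])<60)&(abs(r[...,1])<60)
org=(h[...,0]<14)&(h[...,1]>190)&(h[...,2]>80)
show('house',near&(abs(r[...,0])<13)&(abs(r[...,1])<20)&(Z>.11)&(Z<.15)&(h[...,2]<60))
show('orange L',near&org&(Z>.08)&(r[...,0]<-14)); show('orange R',near&org&(Z>.08)&(r[...,0]>14))
show('orange all',near&org&(Z>.09))
top=(Z>.058)&(Z<.069)
show('fence',top&(h[...,2]>110)&(abs(r[...,0])<40)&(r[...,1]<-40)&(r[...,1]>-110))
show('stop',top&(h[...,2]<100)&near)
cv2.imwrite('pics/v5.png',cv2.resize(b[110:260,190:330],(560,600),interpolation=cv2.INTER_CUBIC))
E
```

```text
t: 17.12
position: [0.5465, 0.1108, 0.1733]
ee_rot: [-3.141, 0.0, 1.543]
wrist_force: [0.7, -0.1, -0.8]
grip_width: 0.0284
gripper_force: 29.7
house 37 x [-7.3 -1.7  5.2] y [-13.9  -2.3   8.4] z [0.1393 0.1415 0.1436]
orange L 70 x [-37.5 -24.9 -14.2] y [-11.7  -8.    8.4] z [0.1083 0.1313 0.1734]
orange R 47 x [14.2 27.2 34.5] y [-12.3  -8.2   4.5] z [0.1057 0.1282 0.1368]
orange all 284 x [-35.8  -7.3  32.5] y [-17.7  -9.9   6.4] z [0.1078 0.1388 0.2019]
fence 154 x [ 4.3 12.7 20.9] y [-107.5  -76.5  -42.8] z [0.0622 0.0644 0.0675]
stop 182 x [-20.3  -8.5   3.2] y [-31.   -4.3  28. ] z [0.0593 0.0646 0.0673]
```

View pics/v5.png

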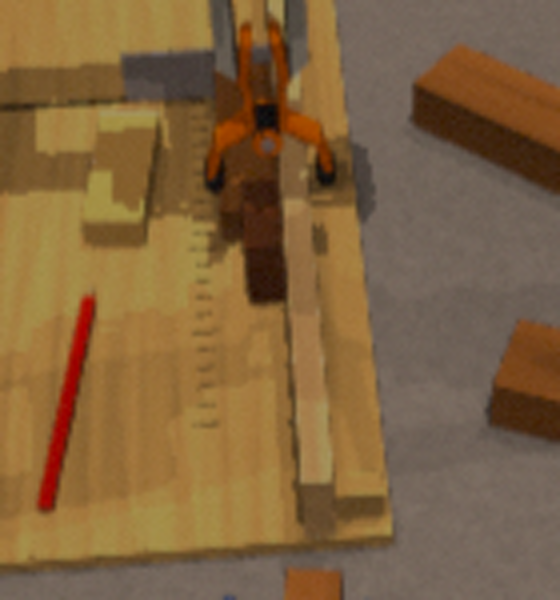

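The open clamp hangs over fence and block, with its housing at ~(266,115) and jaws at (215,180) and (327,175). It needs about 2 mm more in x. The block is at ~(263,240) and still against the fence.

```bash
python3 -m creep '[[0.285,[0,0.06,0],[0,0,0]],[0.285,[0,0,0.2],[0,0,0]],[0.285,[0,0,0.3],[0,0,0]],[0.285,[0,0,0.3],[0,0,0]],[0.285,[0,0,0.3],[0,0,0]],[0.285,[0,0,0.3],[0,0,0]],[0.285,[0,0,0.2],[0,0,0]],[0.285,[0,0,0.1],[0,0,0]],[0.285,[0,0,0],[0,0,0]],[0.285,[0,0,0],[0,0,0]]]'
```

```text
t: 18.0
position: [0.5486, 0.1114, 0.1225]
ee_rot: [-3.141, 0.0, 1.544]
wrist_force: [-0.6, 0.8, -0.2]
grip_width: 0.0281
gripper_force: 29.7
```

```bash
python3 -m creep '[[0.285,[0,0,0.03],[0,0,0]],[0.285,[0,0,0.03],[0,0,0]],[0.285,[0,0,0.03],[0,0,0]],[0.285,[0,0,0],[0,0,0]]]'
```

```text
t: 18.33
position: [0.5486, 0.1114, 0.1201]
ee_rot: [3.141, -0.0, 1.544]
wrist_force: [0.1, -0.5, -1.4]
grip_width: 0.0282
gripper_force: 29.7
```

```bash
python3 -m creep '[[0.285,[0,0,0.02],[0,0,0]],[0.285,[0,0,0.02],[0,0,0]],[0.285,[0,0,0],[0,0,0]]]'
```

```text
t: 18.58
position: [0.5485, 0.1114, 0.1187]
ee_rot: [-3.141, -0.0, 1.544]
wrist_force: [-0.6, -0.1, -0.9]
grip_width: 0.028
gripper_force: 29.7
```

```bash
python3 -m creep '[[0.285,[0,0,0.02],[0,0,0]],[0.285,[0,0,0.02],[0,0,0]],[0.285,[0,0,0],[0,0,0]]]'
```

```text
t: 18.83
position: [0.5484, 0.1114, 0.1174]
ee_rot: [-3.141, -0.0, 1.544]
wrist_force: [-0.6, 0.1, -1.0]
grip_width: 0.0281
gripper_force: 29.7
```

```bash
python3 -m creep '[[0.285,[0,0,0.02],[0,0,0]],[0.285,[0,0,0],[0,0,0]]]'
```

```text
t: 19.0
position: [0.5484, 0.1114, 0.1168]
ee_rot: [-3.141, -0.0, 1.544]
wrist_force: [-0.8, 1.0, -1.0]
grip_width: 0.0281
gripper_force: 29.7
```

```bash
python3 -m creep '[[0.285,[0,0,0.02],[0,0,0]],[0.285,[0,0,0],[0,0,0]]]'
```

```text
t: 19.17
position: [0.5485, 0.1114, 0.1162]
ee_rot: [-3.141, -0.0, 1.544]
wrist_force: [0.2, -0.2, -1.8]
grip_width: 0.0282
gripper_force: 29.7
```

```bash
python3 -m creep '[[0.285,[0,0,0.02],[0,0,0]],[0.285,[0,0,0],[0,0,0]]]'
```

```text
t: 19.33
position: [0.5485, 0.1114, 0.1156]
ee_rot: [-3.141, 0.0, 1.544]
wrist_force: [-0.6, 0.6, -1.7]
grip_width: 0.0282
gripper_force: 29.7
```

```bash
python3 -m creep '[[0.285,[0,0,0.02],[0,0,0]],[0.285,[0,0,0],[0,0,0]]]'
```

```text
t: 19.5
position: [0.5485, 0.1114, 0.115]
ee_rot: [-3.141, -0.0, 1.544]
wrist_force: [-0.1, -0.6, -1.0]
grip_width: 0.0286
gripper_force: 29.7
```

```bash
python3 -m creep '[[0.285,[0,0,0.02],[0,0,0]],[0.285,[0,0,0],[0,0,0]]]'
```

```text
t: 19.67
position: [0.5486, 0.1114, 0.1149]
ee_rot: [3.141, -0.0, 1.544]
wrist_force: [-0.5, -0.1, 0.3]
grip_width: 0.0284
gripper_force: 29.8
```

```bash
python3 -m creep '[[0.285,[0,0,0.02],[0,0,0]],[0.285,[0,0,0],[0,0,0]]]'
```

```text
t: 19.83
position: [0.5487, 0.1115, 0.1148]
ee_rot: [3.141, -0.0, 1.544]
wrist_force: [-1.5, -0.3, 4.5]
grip_width: 0.0281
gripper_force: 30.1
```

```bash
python3 -m creep '[[0.285,[0,0,0.02],[0,0,0]],[0.285,[0,0,0],[0,0,0]]]'
```

```text
t: 20.0
position: [0.5488, 0.1115, 0.1148]
ee_rot: [3.141, -0.0, 1.544]
wrist_force: [-3.9, 0.7, 6.5]
grip_width: 0.0283
gripper_force: 30.3
```

```bash
python3 -m creep '[[0.33,[0,0,0.01],[0,0,0]],[0.36,[0,0,0.015],[0,0,0]]]'
```

```text
t: 20.17
position: [0.5487, 0.1115, 0.1139]
ee_rot: [3.141, -0.0, 1.544]
wrist_force: [-4.1, 0.2, 9.0]
grip_width: 0.0334
gripper_force: 18.9
```

```bash
python3 -m creep '[[0.39,[0,0,0.01],[0,0,0]],[0.42,[0,0,0.01],[0,0,0]]]'
```

```text
t: 20.33
position: [0.5486, 0.1115, 0.1128]
ee_rot: [3.141, -0.0, 1.544]
wrist_force: [-2.8, 0.2, 6.3]
grip_width: 0.0392
gripper_force: 16.1
```

```bash
python3 -m creep '[[0.45,[0,0,0.015],[0,0,0]],[0.48,[0,0,0.015],[0,0,0]]]'
```

```text
t: 20.5
position: [0.5489, 0.1115, 0.1119]
ee_rot: [3.141, -0.0, 1.544]
wrist_force: [-2.5, 0.6, 6.2]
grip_width: 0.0449
gripper_force: 8.6
```

```bash
python3 -m creep '[[0.5,[0,0,0.01],[0,0,0]],[0.52,[0,0,0.01],[0,0,0]]]'
```

```text
t: 20.67
position: [0.5493, 0.1114, 0.1109]
ee_rot: [3.14, -0.0, 1.544]
wrist_force: [0.2, -0.2, 0.9]
grip_width: 0.0485
gripper_force: 0.0
```

```bash
python3 -m creep '[[0.54,[0,0,0.005],[0,0,0]],[0.56,[0,0,0.005],[0,0,0]]]'
```

```text
t: 20.83
position: [0.5484, 0.1113, 0.1096]
ee_rot: [-3.141, 0.0, 1.544]
wrist_force: [1.1, 0.3, -0.6]
grip_width: 0.0522
gripper_force: 0.0
```

```bash
python3 -m creep '[[0.7,[0,0,0],[0,0,0]],[0.9,[0,0,0],[0,0,0]],[0.9,[0,0,0],[0,0,0]],[0.9,[0,0,-0.3],[0,0,0]],[0.9,[0,0,-0.8],[0,0,0]],[0.9,[0,0,-1],[0,0,0]],[0.9,[0,0,-1],[0,0,0]],[0.9,[0,0,-1],[0,0,0]],[0.9,[-1,0,-0.5],[0,0,0]],[0.9,[-1,0,0],[0,0,0]],[0.9,[-1,0,0],[0,0,0]],[0.9,[-1,0,0],[0,0,0]],[0.9,[-1,0,0],[0,0,0]],[0.9,[-1,0,0],[0,0,0]],[0.9,[-1,0,0],[0,0,0]],[0.9,[-1,0,0],[0,0,0]],[0.9,[0,0,0],[0,0,0]],[0.9,[0,0,0],[0,0,0]]]'
python3 - <<'E'
from h import *
V=[]
for c in('side','top'):
    im,P=cloud(c); b=im[...,::-1].copy(); h=cv2.cvtColor(b,cv2.COLOR_BGR2HSV).astype(int)
    a=-.0268; r=(P[...,:2]-[.5485,.1114])@np.array([[np.cos(a),-np.sin(a)],[np.sin(a),np.cos(a)]])*1000; Z=P[...,2]
    def show(n,k):
        if k.sum()>3: print(c,n,k.sum(),'x',np.round(np.percentile(r[k][:,0],[2,50,98]),1),'y',np.round(np.percentile(r[k][:,1],[2,50,98]),1),'z',np.round(np.percentile(Z[k],[2,50,98]),4))
    near=(abs(r[...,0])<60)&(abs(r[...,1])<60)
    show('house',near&(abs(r[...,0])<13)&(abs(r[...,1])<20)&(Z>.075)&(Z<.1)&(h[...,2]<60))
    show('tips',near&(Z>.115))
    show('stop',(Z>.058)&(Z<.069)&(h[...,2]<100)&near)
    show('sample',(Z>.037)&(Z<.044)&(h[...,2]<140)&(abs(r[...,0]+20)<30)&(r[...,1]>20)&(r[...,1]<220))
    show('plate',(Z>.046)&(Z<.056)&(abs(r[...,0]+40)<40)&(r[...,1]>160)&(r[...,1]<200))
    V.append(cv2.resize(b[100:230,190:320] if c=='side' else b[195:280,150:290],(450,300 if c=='top' else 300)))
cv2.imwrite('pics/v6.png',np.vstack(V))
E
```

```text
t: 22.33
position: [0.542, -0.1298, 0.2488]
ee_rot: [3.141, -0.0, 1.541]
wrist_force: [0.5, 0.4, 0.4]
grip_width: 0.0846
gripper_force: 0.0
side house 35 x [-6.8  0.6  6. ] y [-10.3  -0.4  10.1] z [0.0808 0.0828 0.0849]
side tips 66 x [-22.6 -15.9  22.4] y [-13.4 -10.4  -1.9] z [0.1158 0.1295 0.1412]
side stop 106 x [-30.3 -10.9  18.9] y [-43.2 -21.3   1.9] z [0.0585 0.064  0.0673]
side sample 269 x [-37.6 -19.6   0.3] y [ 36.   95.9 165. ] z [0.0382 0.0407 0.0433]
top house 36 x [-7.4 -1.   5. ] y [-9.7 -0.5  9.7] z [0.078  0.0827 0.0869]
top tips 53 x [-25.   13.1  19.5] y [-9.4 -0.  11.7] z [0.1153 0.1389 0.1447]
top stop 87 x [-26.  -11.9   0.8] y [-34.3 -13.4  30.2] z [0.0586 0.064  0.0686]
top sample 473 x [-40.2 -18.4  -0.2] y [ 36.1 122.5 181.6] z [0.0372 0.0401 0.0436]
top plate 55 x [-79.2 -36.4  -1.9] y [178.4 183.3 186.6] z [0.0465 0.0513 0.0556]
```

View pics/v6.png

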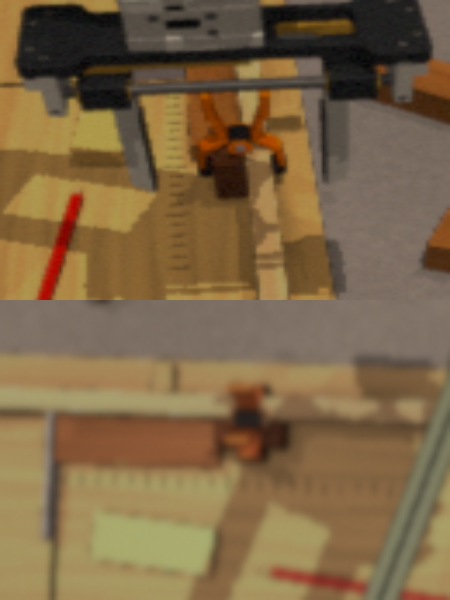

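```bash
python3 -m creep '[[0.9,[-1,0,-0.5],[0,0,0]],[0.9,[-1,0,-0.5],[0,0,0]],[0.9,[-1,0,0],[0,0,0]],[0.9,[-1,0,0],[0,0,0]],[0.9,[-1,0,0],[0,0,0]],[0.9,[0,0,0],[0,0,0]],[0.9,[0,0,0],[0,0,0]]]'
python3 - <<'E'
from h import *
def ana(c,b,P,tag):
    a=-.0268; r=(P[...,:2]-[.5485,.1114])@np.array([[np.cos(a),-np.sin(a)],[np.sin(a),np.cos(a)]])*1000; Z=P[...,2]
    k=(r[...,0]>-20)&(r[...,0]<-4)&(Z>.060)&(Z<.067)&(r[...,1]>-120)&(r[...,1]<60)
    y=r[k][:,1]; print(tag,c,'stop-top y hist',dict(zip(*[v.tolist() for v in np.unique((y//4*4).astype(int),return_counts=True)])),'min',np.round(np.sort(y)[[0,2,5]],1))
    k=(r[...,0]>-34)&(r[...,0]<-14)&(Z>.038)&(Z<.043)&(r[...,1]>20)&(r[...,1]<185); y=np.sort(r[k][:,1]); print('  sample y',np.round(y[[2,len(y)//50,-len(y)//50,-3]],1), 'n',len(y))
for c in('side','top'):
    im,P=cloud(c); b=im[...,::-1].copy(); cv2.imwrite(f'pics/{c}7.png',b); ana(c,b,P,'now'); ana(c,0,np.load(c+'.npy')-[0.0023,.0855,0],'start(shifted .0855)')
cv2.imwrite('pics/v7.png',np.vstack([cv2.resize(cv2.imread('pics/side7.png')[110:200,210:310],(600,300)),cv2.resize(cv2.imread('pics/top7.png')[205:265,160:280],(600,300))]))
P=np.load('top.npy');
E
```

```text
t: 23.02
position: [0.5382, -0.2781, 0.278]
ee_rot: [-3.141, -0.001, 1.543]
wrist_force: [-0.3, 1.1, 0.3]
grip_width: 0.0846
gripper_force: 0.0Traceback (most recent call last):
  File "<stdin>", line 8, in <module>
  File "<stdin>", line 5, in ana
IndexError: index 0 is out of bounds for axis 0 with size 0
```

```bash
cat > m.py <<'E'
from h import *
def ana(c,P,tag):
    a=-.0268; r=(P[...,:2]-[.5485,.1114])@np.array([[np.cos(a),-np.sin(a)],[np.sin(a),np.cos(a)]])*1000; Z=P[...,2]
    k=(r[...,0]>-20)&(r[...,0]<-4)&(Z>.060)&(Z<.068)&(r[...,1]>-120)&(r[...,1]<60)
    y=r[k][:,1]; print(tag,c,'stop-top',len(y),np.round(np.sort(y)[[0,3,6,-6,-3]],1) if len(y)>9 else '')
    k=(r[...,0]>-34)&(r[...,0]<-14)&(Z>.038)&(Z<.043)&(r[...,1]>10)&(r[...,1]<185); y=np.sort(r[k][:,1]); print('  sample',len(y),np.round(y[[2,len(y)//50,-len(y)//50,-3]],1) if len(y)>9 else '')
V=[]
for c in('top','side'):
    im,P=cloud(c); b=im[...,::-1].copy(); cv2.imwrite(f'pics/{c}8.png',b); np.save(c+'8.npy',P); ana(c,P,'now'); ana(c,np.load(c+'.npy')+[0.0023,.0855,0],'start+85.5')
    V.append(cv2.resize(b[110:200,210:310] if c=='side' else b[205:265,160:280],(600,300),interpolation=cv2.INTER_CUBIC))
cv2.imwrite('pics/v8.png',np.vstack(V))
E
python3 m.py
```

```text
now top stop-top 58 [-28.  -27.5 -25.3  27.4  29.5]
  sample 243 [ 32.5  35.8 181.5 182.1]
start+85.5 top stop-top 111 [-27.9 -27.6 -25.   26.9  29.5]
  sample 138 [103.8 103.8 182.6 182.6]
now side stop-top 0 
  sample 0 
start+85.5 side stop-top 135 [-32.3 -30.7 -30.   27.6  29.1]
  sample 161 [100.  100.2 182.2 182.5]
```

View pics/v8.png

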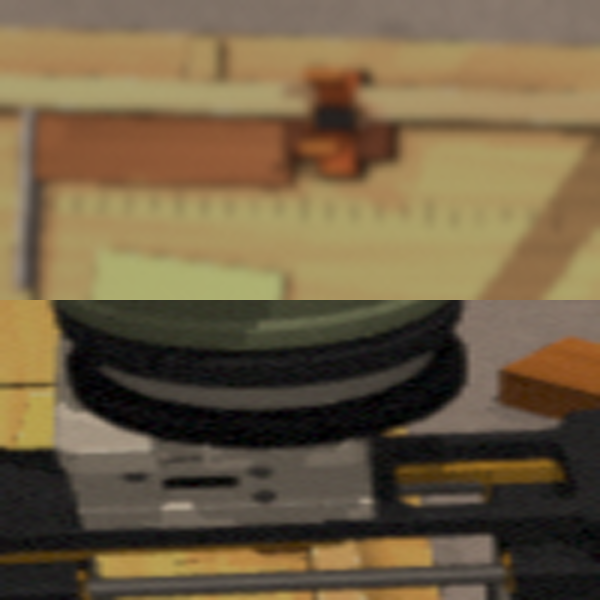

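The top view shows the clamp at ~(335,115) astride fence and block. The block, sample and plate are end to end without a gap, and the arm is clear, so I'm handing the job in.

```bash
python3 -c "
from cell import order
print(order.close_job())"
```

```text
the job is handed in; nothing more can be done
None
```

I handed the job in at about 23 s of the 72 s: the stop block was pushed snug at about 10 N, and the orange clamp is seated astride fence and block near the block's middle. The top view after clamping showed no gap and the block unmoved, but the verdict was not shown, and I had no direct measure of the clamp's grip force or a last check on the other items.

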